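Bond two strips in the hinged jig and hold it shut

ROBOT

A 6-joint arm with a two-finger parallel gripper is mounted at the origin on the work surface; the furniture and walls round the work are solid. World frame = base frame: x ahead of the robot, y to its left, z up, the work surface at z = 0. Lengths are in m, angles in rad, forces in N, time in s.
With the tool pointing down it reaches from about 0.425 to 0.95 m from the base axis. Payload 14.7 kg.
Tool frame: the origin (TCP) lies midway between the tips of the shut fingers; the grasp point (between the pads) lies 19 mm behind it; z points along the fingers, x is the direction in which the jaws open and shut, and the axes are right-handed (so a half turn about z gives the same grasp; the last joint's range is limited). The gripper opens to 85 mm and grips with 20 to 120 N. Pads are 22 mm wide; open, the fingers measure 114 mm over their backs; the gripper's body (76 mm by 85 mm) begins 54 mm behind the grasp point. The pads swing forward as they close: fully open they stand 13 mm farther back than shut.
Start: joints at [1.129, 0.48, 1.596, -0, 1.065, -0.047], TCP at [0.25, 0.6, 0.231] pointing down, gripper open.
Joint ranges: [-2.75, 2.75], [-0.82, 2.05], [0.23, 2.67], [-1.56, 4.7], [0.09, 2.69], [-2.92, 2.92]. Speed limits (rad/s): [1.89, 1.89, 2.39, 3.01, 3.01, 3.01].

INTERFACE

Orientations are given as a 3x3 rotation matrix whose columns are the frame's x, y, z axes.
In Python, from station import * gives the robot as it stands.
- The arm moves only by the tool step_arm, never from a script. Its argument "commands" is a list of rows, each a list of 7 numbers: the turn, a rotation vector about the world's x, y, z in degrees, then the shift along the world's x, y, z in mm, then the closure, from 0 (fully open) to 1 (shut). A call has 1 to 12 rows; each row shifts and turns the pose as measured when the row begins; what a row does not reach is not made up. A row lasts 1/12 s, in which the tool goes at most 41.7 mm and 7.16 degrees, less where a joint would pass 70% of its speed; a pose out of reach is approached as far as the arm can. A call with a gripper value outside its range is refused whole. The fingers move at their own pace and stop on an object; "newtons" is the grip in N (left out, the last holds). Time passes only in rows, so rows that do not move let the fingers close. It gives the time, the measured TCP pose, the force and the opening at its end, in the units of the state.
- sense(): the state, without advancing time (a new reading comes with each control period).
- camera(name): name is "scene" or "side" or "wrist"; returns a dict with "pixels" (384x512x3 uint8, blue, green, red), "vertical_fov" (degrees; the focal length in pixels is half the picture's height over the tangent of half this angle, whatever the lens; pixels are square), "cx", "cy" (the principal point, pixels), "camera_from_world" (4x4, takes a point from world to camera coordinates); the wrist camera has in their place "tool_from_camera" (4x4, takes a point from camera to tool coordinates, whose origin is the TCP and whose axes are the tool frame's). Camera axes: x right, y down, z forward; pixel columns grow to the right and rows downward; lengths in m; the calibration is good to about 2 mm. A picture is of the moment at which its call begins: read the wrist's pose just before it. There is no depth.
- close_job(): hands the job in, once; it reports no verdict.
The state is a dict: "time_s": time; "joint_positions": joint angles; "joint_velocities": joint speeds; "effort": joint torques, N m; "position": TCP position; "tcp_rot": TCP orientation; "ft_force": force on the tool from outside, world axes, zero at the start; "wrist_torque": the same for the moment, N m; "finger_gap": opening from 0.0 (shut) to 1.0 (fully open).
Only numpy, scipy, OpenCV 4.12 (cv2) and the standard library are available. Lean on these libraries where they do the work, as an engineer would, in place of code of your own. Each camera call takes 0.05 s, during which the arm holds its last target.

TASK

Glue the two steel strips together in the hinged bonding jig: while the jig stands open, press the cap of the activator can fully down and let it spring back, then fold the leaf down onto the lower strip and push the thin pin (not the thick one) through the hole in the leaf into the hole in the base. Press the pin down until the jig is fully shut against its springs, and finish like that, still pressing the pin down and holding the jig shut while the glue sets. Leave the thick pin and the tape measure where they are.

Things in the scene. Friction and masses are not known exactly. Their poses are not given: they have to be found in the camera images.
- jig: the bonding jig, fixed: a dark steel base plate 175 x 285 x 8 mm (jig x -78 to +97 mm, y -88 to +198 mm) with the strip nest in its middle. Origin: on the table under the middle of the nest; jig z up, x towards the hinge (away from the robot), y towards the can. The nest fences reach z = 31 mm. In front of the nest (x = -45 mm) is the pin boss, top at z = 34 mm, with a 12 mm hole 26 mm deep.
- cap (a joint): black sprung cap (23 mm across) on top of the small aluminium spray can (44 mm across) held in a bracket at the +y end of the jig; 0 = up, 0.005 m = fully down; about 7 N pushes it fully down; it springs back. A thin grey lance sticks out of it towards the nest.
- cap_top (a point): middle of the cap's top face, 142 mm above the table when up; at jig x = 0, y = 158 mm
- leaf (a joint): angle of the jig's hinged aluminium leaf, rad: 0 = fully shut (level), about 1.57 = upright, 1.9 = leaning back against its stop. The hinge is stiff, the leaf stays where it is left (about 1 to 8 N at 75 mm from the hinge moves it). Folded down it first meets the sprung lower strip at about 0.06 rad and stays there; about 12 N down on the pin shuts it the rest of the way, and it lifts again when let go.
- leaf_hinge (a point): middle of the leaf's hinge axis (along jig y), 39 mm above the table, at jig x = +65 mm. The leaf is a plate 10 mm thick, centred on the hinge plane, 140 mm wide out to 92 mm from the hinge, then a tongue 50 mm wide out to 131 mm; the upper strip is held by magnets on its inner face.
- leaf_hole (a point): centre of the 13 mm pin hole through the leaf's tongue, at the leaf's outer (upper when shut) face, 110 mm from the hinge; 44 mm above the table when shut, about 51 mm when the leaf rests on the sprung strip
- boss_hole (a point): mouth of the 12 mm hole in the base's pin boss, 34 mm above the table; straight below the leaf hole when the leaf is down
- nest (a point): middle of the nest at the underside of the lower strip before it is pressed, 25 mm above the table
- lower_strip_center (a point): centre of the loose lower steel strip, 118 x 36 x 6 mm, lying in the nest along jig y on a sprung plate that gives 3 mm
- pin_block: fixed wooden block 100 x 46 x 50 mm with two upright 17 mm holes 52 mm apart along its x, one for each pin; either pin may stand in either hole. Origin: centre of its underside.
- thin_pin_grip (a point): the thin pin, standing upright: centre of its round handle (15 mm thick, 45 mm tall, top 20 mm above this point). Below the handle a collar 25 mm across (its underside 30 mm below this point), then a 10 mm round shank 32 mm long with a pointed nose. Its z axis runs up along the pin.
- thin_pin_tip (a point): nose end of the thin pin, 62 mm below its grip point
- thick_pin_grip (a point): the thick pin, like the thin one but with a handle 25 mm thick and a 15 mm shank, too thick for the jig; centre of its handle
- tape: yellow tape measure, 36 x 68 x 62 mm, a bystander; origin at its underside

How it is judged:
On the way, in this order (a step that is already met when the one before it is completed fails the run):
1. the can's cap is pressed fully down while the jig is open (value of joint cap above 0.004 m and value of joint leaf above 1.2 rad), for 0.1 s.
2. the cap is up again and the leaf is folded down onto the lower strip (value of joint leaf below 0.1 rad and value of joint cap below 0.001 m), for 0.2 s.
3. the thin pin is through the leaf and in the base's hole (z of thin_pin_tip in the frame of jig below 0.026 m and horizontal distance between thin_pin_tip and boss_hole below 0.004 m and value of joint leaf below 0.1 rad), for 0.1 s.
At the end, for the whole second after the job is handed in: The robot still presses the thin pin (over 4 N): upright (0.12 rad) in the base hole (4 mm), its collar on the leaf with over 4 N, leaf fully shut (under 0.015 rad) against the springs, lower strip in the nest (6 mm), can cap up (value of joint leaf below 0.015 rad and value of joint cap below 0.001 m and z of thin_pin_tip in the frame of jig below 0.0155 m and horizontal distance between thin_pin_tip and boss_hole below 0.004 m and angle between thin_pin_grip's own z axis and vertical below 0.12 rad and contact force between thin_pin and leaf above 4 N and contact force between any of the fingers, the arm and thin_pin above 4 N and horizontal distance between lower_strip_center and nest below 0.006 m); the arm keeps its last pose, push and grip.
It fails at once if the can is sprayed on a jig that is not open (value of joint cap above 0.0025 m and value of joint leaf below 1 rad).
It fails at once if the thick pin is taken or knocked (distance of thick_pin_grip from where it was at the start of the episode above 0.02 m).
It fails at once if the tape measure is moved (distance of tape from where it was at the start of the episode above 0.03 m).
It also fails if it takes over 72 s, if anything falls off the work surface, if the arm or the gripper's body presses on something with over 40 N, if the wrist force passes 120 N, or if a joint passes its speed limit or range.

## Working session

There is one attempt and no reset: what is moved stays moved. The work goes in short steps, Python scripts to look and compute and a tool call to move; the robot and the scene stay as the last step left them, time stands still between calls to the robot, and variables do not carry over. Pictures are saved under pics/ and viewed, and the job is handed in when it is done.

Besides the shell and the picture viewer there is one more tool, called after "Call:" by a JSON object that holds its "api" and its "payload". step_arm: Moves the arm, as the interface text tells. Its arguments: {"type":"object","properties":{"commands":{"type":"array"},"newtons":{"type":"number"}},"required":["commands"]}

```bash
mkdir -p pics; ls
cat > h.py <<'E'
from station import *
import numpy as np, cv2
def K(c):
    f=(384/2)/np.tan(np.radians(c["vertical_fov"]/2)); return f,c["cx"],c["cy"]
def snap(n,fn,up=None):
    s=sense(); c=camera(n); p=np.array(c["pixels"],dtype=np.uint8); cv2.imwrite("pics/"+fn+".png",p)
    np.save("pics/"+fn+".npy",{"c":{k:v for k,v in c.items()},"s":s},allow_pickle=True); return c,s
def load(fn):
    d=np.load("pics/"+fn+".npy",allow_pickle=True).item(); return d["c"],d["s"]
def ray(c,s,u,v):
    f,cx,cy=K(c); d=np.array([(u-cx)/f,(v-cy)/f,1.0])
    if "camera_from_world" in c:
        T=np.linalg.inv(np.array(c["camera_from_world"]))
    else:
        W=np.eye(4); W[:3,:3]=np.array(s["tcp_rot"]); W[:3,3]=s["position"]; T=W@np.array(c["tool_from_camera"])
    return T[:3,3],T[:3,:3]@d
def onz(c,s,u,v,z):
    o,d=ray(c,s,u,v); return o+d*(z-o[2])/d[2]
def proj(c,s,P):
    f,cx,cy=K(c)
    if "camera_from_world" in c: T=np.array(c["camera_from_world"])
    else:
        W=np.eye(4); W[:3,:3]=np.array(s["tcp_rot"]); W[:3,3]=s["position"]; T=np.linalg.inv(W@np.array(c["tool_from_camera"]))
    q=T[:3,:3]@np.array(P)+T[:3,3]; return np.array([cx+f*q[0]/q[2],cy+f*q[1]/q[2]])
def tri(L):
    A=np.zeros((3,3));b=np.zeros(3)
    for o,d in L:
        d=d/np.linalg.norm(d);M=np.eye(3)-np.outer(d,d);A+=M;b+=M@o
    return np.linalg.solve(A,b)
E
python3 - <<'E'
from h import *
s=sense();print({k:np.round(v,3).tolist() for k,v in s.items()})
for n in ["scene","side","wrist"]:
    c,s=snap(n,n+"0"); print(n,c["vertical_fov"],c["cx"],c["cy"]); 
    print(np.round(c.get("camera_from_world",c.get("tool_from_camera")),3))
E
```

```text
pics
{'time_s': 0.0, 'joint_positions': [1.129, 0.481, 1.597, 0.0, 1.065, -0.047], 'joint_velocities': [0.0, -0.0, -0.001, 0.003, 0.001, -0.002], 'effort': [0.001, -95.067, -43.02, -0.0, 0.012, -0.0], 'position': [0.25, 0.6, 0.231], 'tcp_rot': [[0.385, 0.923, -0.001], [0.923, -0.385, -0.001], [-0.001, -0.0, -1.0]], 'ft_force': [0.041, 0.394, -0.42], 'wrist_torque': [0.032, -0.038, -0.022], 'finger_gap': 1.0}
scene 50.69384019815725 253.42334044196065 187.9390245425607
[[ 0.826 -0.563  0.027 -0.456]
 [-0.225 -0.373 -0.9    0.234]
 [ 0.517  0.737 -0.435  0.666]
 [ 0.     0.     0.     1.   ]]
side 51.45220000338695 258.2874024632143 186.995694693755
[[ 0.919 -0.394 -0.003 -0.503]
 [-0.154 -0.353 -0.923  0.189]
 [ 0.363  0.848 -0.385  0.727]
 [ 0.     0.     0.     1.   ]]
wrist 68.5548088473382 257.45719971365924 192.653771700562
[[ 1.     0.001 -0.     0.001]
 [-0.001  0.96   0.28  -0.071]
 [ 0.    -0.28   0.96  -0.141]
 [ 0.     0.     0.     1.   ]]
```

View pics/scene0.png

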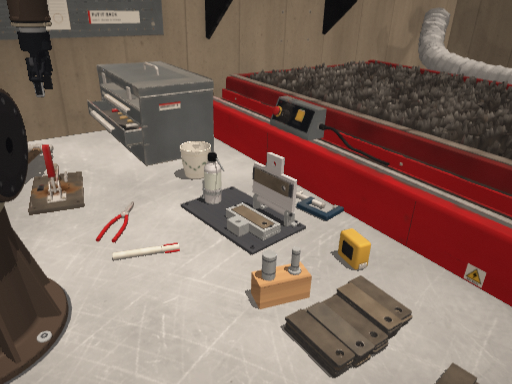

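View pics/side0.png

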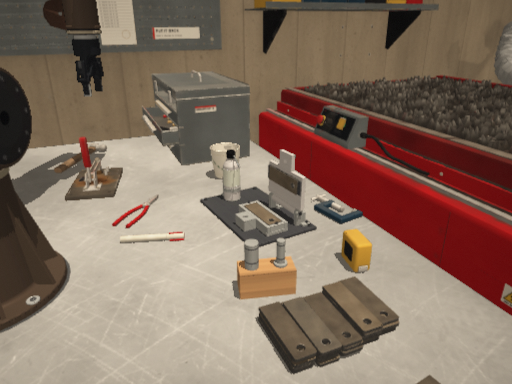

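View pics/wrist0.png

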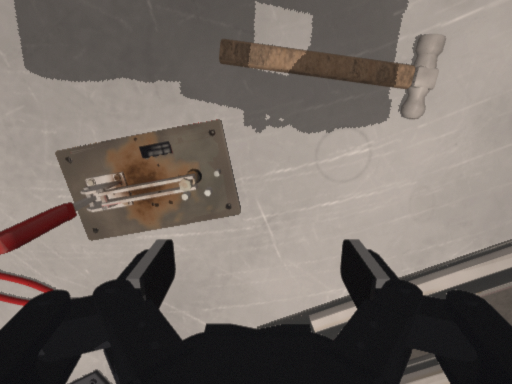

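The thin pin is in the block's right hole (scene ~295,260) and the thick one in the left (~268,266). The jig stands open around (245,215). I'll zoom in to measure.

Run:
```python
import cv2,numpy as np
a=cv2.imread("pics/scene0.png");b=cv2.imread("pics/side0.png")
def z(im,x0,y0,x1,y1,k,n): cv2.imwrite("pics/"+n,cv2.resize(im[y0:y1,x0:x1],None,fx=k,fy=k,interpolation=cv2.INTER_CUBIC))
z(a,175,140,335,260,5,"z_scene_jig.png"); z(b,190,140,350,260,5,"z_side_jig.png")
z(a,240,225,380,315,5,"z_scene_blk.png"); z(b,225,220,385,310,5,"z_side_blk.png")
```

```text
(no output)
```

View pics/z_scene_jig.png

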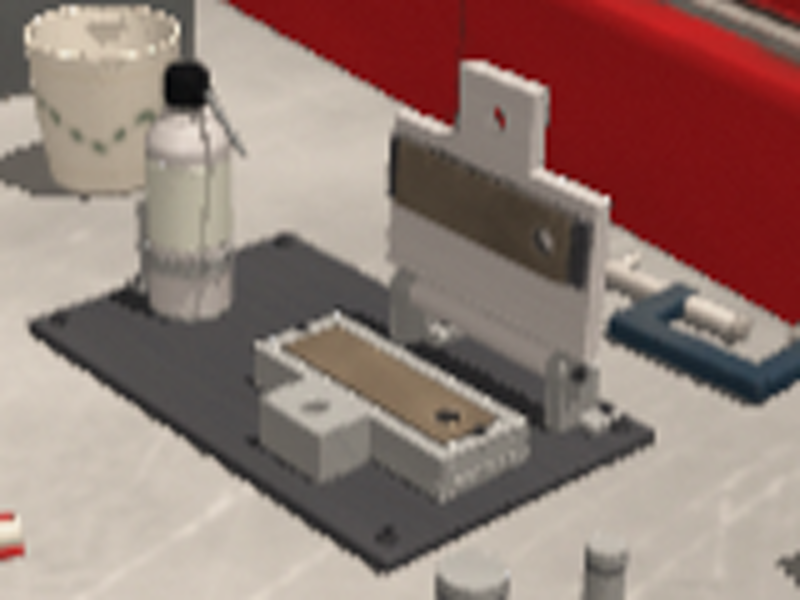

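View pics/z_side_jig.png

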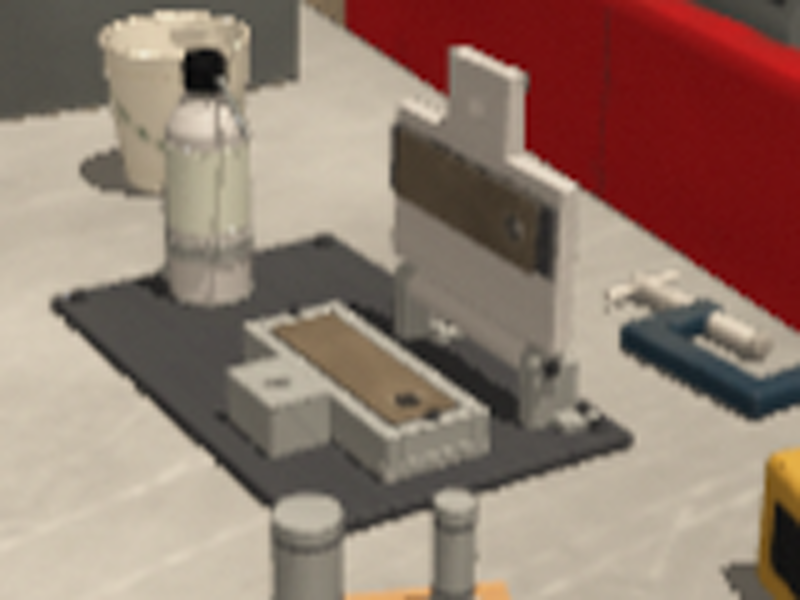

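View pics/z_scene_blk.png

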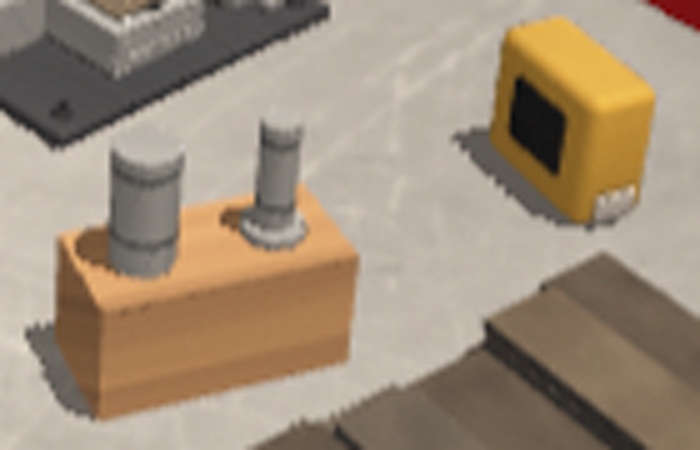

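View pics/z_side_blk.png

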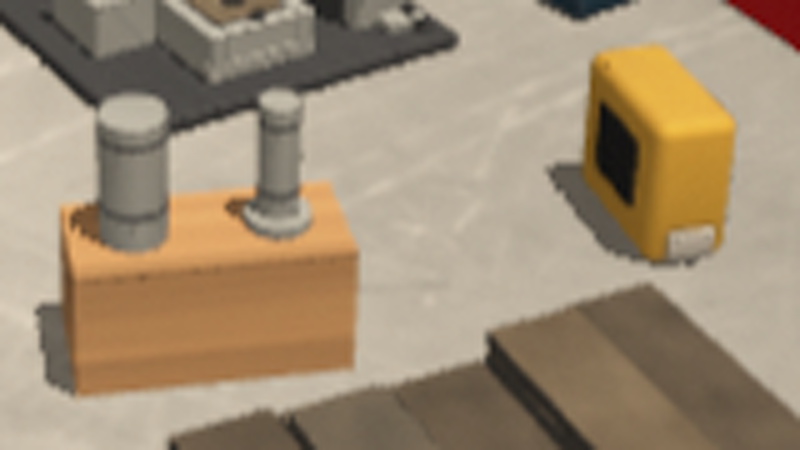

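```bash
cat >> h.py <<'E'
def zp(x,y,x0,y0,k=5): return (x+.5)/k-.5+x0,(y+.5)/k-.5+y0
def fit2(J,W):
    J=np.array(J);W=np.array(W);jc=J.mean(0);wc=W.mean(0);H=(J-jc).T@(W-wc)
    th=np.arctan2(H[0,1]-H[1,0],H[0,0]+H[1,1]);R=np.array([[np.cos(th),-np.sin(th)],[np.sin(th),np.cos(th)]])
    t=wc-R@jc;return th,t,(W-(J@R.T+t))
E
python3 - <<'E'
from h import *
J=np.array([[-78,198],[97,198],[97,-88],[-78,-88]])/1000
c,s=load("scene0"); C,S=load("side0")
L=[(c,s,[(30,325),(285,235),(655,434),(385,569)],(175,140)),(C,S,[(53,302),(322,236),(633,438)],(190,140))]
for cc,ss,P,o in L:
    W=[onz(cc,ss,*zp(*p,*o),.008)[:2] for p in P]
    th,t,r=fit2(J[:len(P)],W); print(np.degrees(th),t,np.round(r*1000,1).tolist())
# cap top: centre at z .142 ; boss hole z .034
for nm,a,b,z in [("cap",(186,68),(207,57),.142),("boss",(316,405),(279,382),.034)]:
    pa=zp(*a,175,140);pb=zp(*b,190,140)
    print(nm,onz(c,s,*pa,z)[:2],onz(C,S,*pb,z)[:2],tri([ray(c,s,*pa),ray(C,S,*pb)]))
for nm,a,b,z in [("thin top",(283,124),(281,98),.1),("thick top",(149,152),(134,111),.1),("collar",(273,228),(277,215),.055),("tape",(580,50),(660,90),.062)]:
    pa=zp(*a,240,225);pb=zp(*b,225,220)
    print(nm,onz(c,s,*pa,z)[:2],onz(C,S,*pb,z)[:2],tri([ray(c,s,*pa),ray(C,S,*pb)]))
E
```

```text
7.388328483546077 [0.56564359 0.02585951] [[2.2, -2.3], [-0.9, -0.9], [-1.0, 2.1], [-0.3, 1.1]]
7.754997335394935 [0.56825892 0.02634845] [[3.5, -2.2], [-1.7, 1.4], [-1.7, 0.8]]
cap [0.54860183 0.18864042] [0.55112011 0.18586078] [0.55742962 0.20455445 0.13542437]
boss [0.52420075 0.02482656] [0.52581454 0.02469172] [0.52778073 0.03020868 0.03063648]
thin top [ 0.49833522 -0.21031291] [ 0.50270852 -0.20540626] [ 0.50035881 -0.20866261  0.10036388]
thick top [ 0.44743607 -0.19859029] [ 0.45217388 -0.19311566] [ 0.4501759  -0.19591465  0.09977097]
collar [ 0.4972737  -0.21095499] [ 0.5000597  -0.20949542] [ 0.50072724 -0.20744821  0.05250448]
tape [ 0.67702509 -0.19312298] [ 0.67052748 -0.2002623 ] [ 0.67752332 -0.19240701  0.05878908]
```

Call:
{"api": "step_arm", "payload": {"commands": [[0, 0, 3, 10, -30, 5, 1], [0, 0, 3, 10, -30, 5, 1], [0, 0, 3, 10, -30, 5, 1], [0, 0, 3, 10, -30, 5, 1], [0, 0, 3, 10, -30, 5, 1], [0, 0, 3, 10, -30, 5, 1], [0, 0, 3, 10, -30, 5, 1], [0, 0, 3, 10, -30, 5, 1], [0, 0, 3, 10, -30, 0, 1], [0, 0, 3, 10, -30, 0, 1], [0, 0, 0, 10, -30, 0, 1], [0, 0, 0, 10, -20, 0, 1]], "newtons": 40}}

```text
time_s: 1.15
position: [0.3684, 0.237, 0.2693]
tcp_rot: [[-0.163, 0.987, -0.001], [0.987, 0.163, -0.004], [-0.004, -0.001, -1.0]]
ft_force: [0.6, 0.7, 0.5]
finger_gap: 0.002
```

Call:
{"api": "step_arm", "payload": {"commands": [[0, 0, -1, 20, -20, 15, 1], [0, 0, -1, 20, -20, 15, 1], [0, 0, 0, 20, -20, 10, 1], [0, 0, 0, 20, -20, 10, 1], [0, 0, 0, 15, -15, 0, 1], [0, 0, 0, 0, 0, 0, 1]]}}

```text
time_s: 1.65
position: [0.4667, 0.1316, 0.3216]
tcp_rot: [[-0.124, 0.992, -0.001], [0.992, 0.124, -0.006], [-0.005, -0.002, -1.0]]
ft_force: [-0.6, 0.3, -0.4]
finger_gap: -0.002
```

Run:
```python
from h import *
c,s=snap("wrist","w1"); print(s["position"],s["joint_velocities"])
```

```text
[0.46667243 0.13159486 0.32156926] [ 0.00592003 -0.02337126  0.00225469  0.01353682  0.02207993  0.02929467]
```

View pics/w1.png

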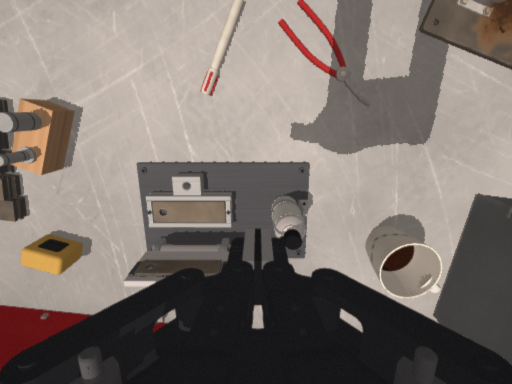

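The wrist view shows the plate's near corners at (138,163) and (308,163), the boss hole at (186,185), the cap at (292,239) and the leaf tongue partly hidden by the gripper.

Run:
```python
from h import *
c,s=load("w1"); im=np.array(c["pixels"])
cv2.imwrite("pics/w1z.png",cv2.resize(im[150:300,125:325],None,fx=4,fy=4,interpolation=cv2.INTER_CUBIC))
```

```text
(no output)
```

View pics/w1z.png

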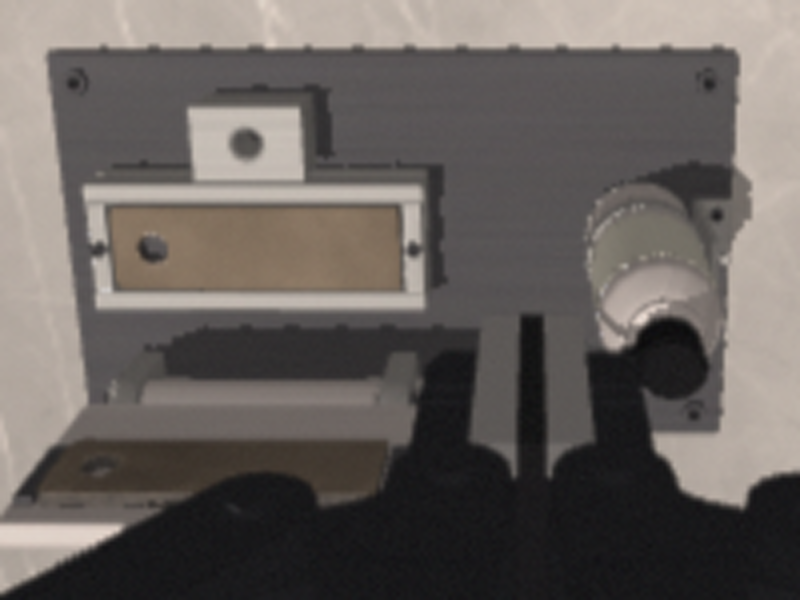

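Run:
```python
from h import *
c,s=load("w1")
f=lambda x,y,z:onz(c,s,*zp(x,y,125,150,4),z)
W=[f(*p,.008)[:2] for p in [(50,50),(738,52),(720,430)]]
th,t,r=fit2(np.array([[-78,-88],[-78,198],[97,198]])/1000,W);print(np.degrees(th),t,r*1000)
R=np.array([[np.cos(th),-np.sin(th)],[np.sin(th),np.cos(th)]])
b=f(247,143,.034)[:2];cp=f(673,357,.142)[:2];n=f(256,248,.028)[:2]
print("boss",b,t+R@[-.045,0],"cap",cp,t+R@[0,.158],"strip",n,t)
print("from boss-cap yaw:", np.degrees(np.arctan2(*(cp-b)[::-1])-np.arctan2(.158,.045)))
```

```text
7.168734411342614 [0.5670598  0.02991191] [[ 0.38432406  3.34057726]
 [ 1.55050877 -1.7824649 ]
 [-1.93483283 -1.55811236]]
boss [0.52252977 0.02435047] [0.52241157 0.02429628] cap [0.5429734  0.18480563] [0.54734269 0.18667682] strip [0.56837693 0.0290894 ] [0.5670598  0.02991191]
from boss-cap yaw: 8.636542158760072
```

Call:
{"api": "step_arm", "payload": {"commands": [[0, 0, 0, 27, 18, 0, 1], [0, 0, 0, 27, 18, 0, 1], [0, 0, 0, 26, 18, -20, 1], [0, 0, 0, 0, 0, -35, 1], [0, 0, 0, 0, 0, -35, 1], [0, 0, 0, 0, 0, -35, 1], [0, 0, 0, 0, 0, -20, 1], [0, 0, 0, 0, 0, 0, 1]]}}

```text
time_s: 2.37
position: [0.5438, 0.1936, 0.1712]
tcp_rot: [[-0.124, 0.992, -0.001], [0.992, 0.124, -0.003], [-0.003, -0.001, -1.0]]
ft_force: [-1.2, -0.2, -0.5]
finger_gap: -0.001
```

Run:
```python
from h import *
print(sense()["position"])
for n in ["scene","side","wrist"]: c,s=snap(n,n+"2")
a=cv2.imread("pics/scene2.png")[120:220,170:320];b=cv2.imread("pics/side2.png")[110:210,190:340]
cv2.imwrite("pics/c2.png",np.vstack([cv2.resize(x,None,fx=3,fy=3,interpolation=cv2.INTER_CUBIC) for x in (a,b)]))
```

```text
[0.54378727 0.19362959 0.17116648]
```

View pics/c2.png

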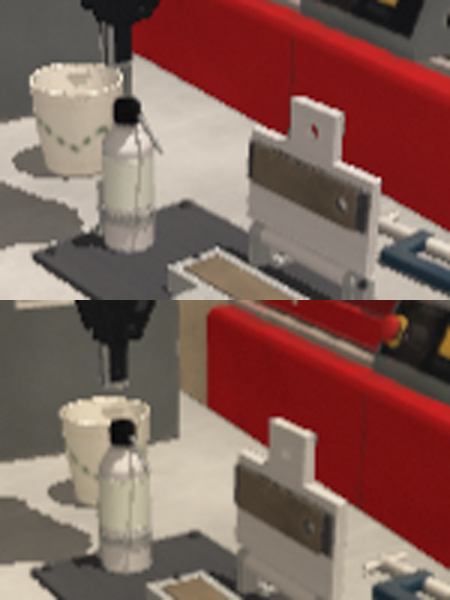

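View pics/wrist2.png

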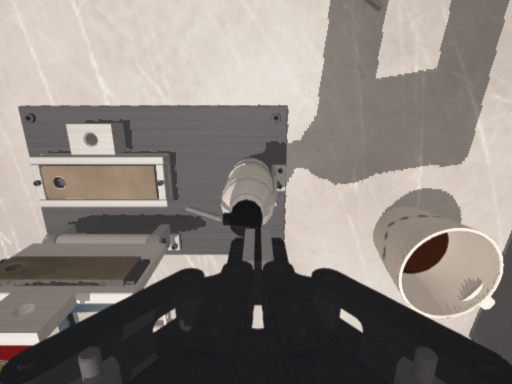

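The wrist view has the cap at about (246,211), just left of the fingertips.

Run:
```python
from h import *
c,s=load("wrist2")
print(proj(c,s,s["position"]))
for p in [(246,211),(246,214)]: print(onz(c,s,*p,.142))
print(proj(c,s,[.546,.185,.142]))
im=np.array(c["pixels"]);cv2.imwrite("pics/w2z.png",cv2.resize(im[140:260,180:340],None,fx=5,fy=5,interpolation=cv2.INTER_CUBIC))
```

```text
[257.04803479 243.7281384 ]
[0.53940499 0.18569797 0.142     ]
[0.54148778 0.18593549 0.142     ]
[243.82365099 220.17747047]
```

View pics/w2z.png

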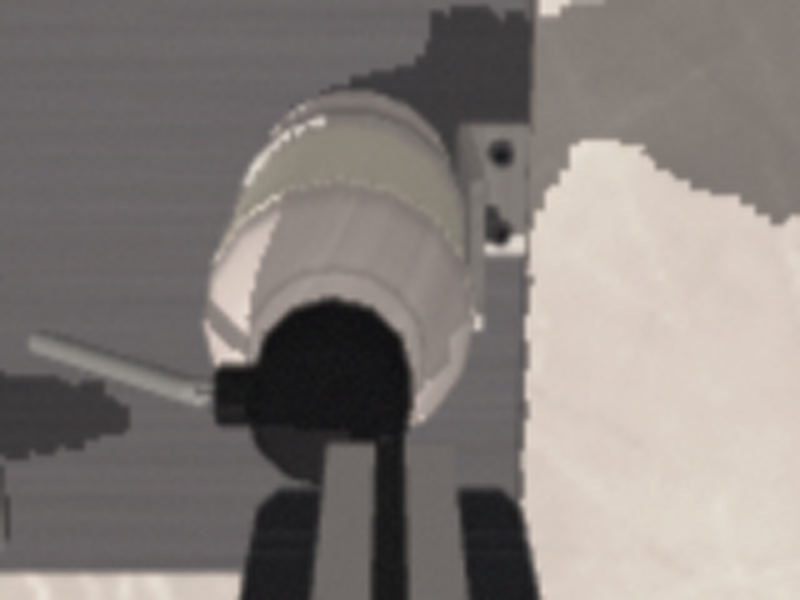

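Call:
{"api": "step_arm", "payload": {"commands": [[0, 0, 0, 1, -8, 0, 1], [0, 0, 0, 0, 0, -15, 1], [0, 0, 0, 0, 0, -8, 1], [0, 0, 0, 0, 0, -5, 1], [0, 0, 0, 0, 0, -4, 1], [0, 0, 0, 0, 0, -4, 1]]}}

```text
time_s: 3.02
position: [0.5532, 0.186, 0.1487]
tcp_rot: [[-0.124, 0.992, 0.02], [0.992, 0.124, 0.003], [0.0, 0.02, -1.0]]
ft_force: [-0.4, 0.3, 0.0]
finger_gap: -0.003
```

Call:
{"api": "step_arm", "payload": {"commands": [[-0.2, 1.1, 0, -5, 0, 0, 1], [0, 0, 0, 0, 0, 0, 1]]}}

```text
time_s: 3.18
position: [0.5476, 0.1858, 0.1487]
tcp_rot: [[-0.123, 0.992, -0.001], [0.992, 0.123, -0.001], [-0.001, -0.001, -1.0]]
ft_force: [-0.5, 0.5, -0.7]
finger_gap: 0.002
```

Call:
{"api": "step_arm", "payload": {"commands": [[0, 0, 0, -2, 0, -4, 1], [0, 0, 0, 0, 0, -4, 1], [0, 0, 0, 0, 0, -4, 1], [0, 0, 0, 0, 0, -4, 1]]}}

```text
time_s: 3.52
position: [0.5467, 0.1863, 0.1362]
tcp_rot: [[-0.124, 0.992, 0.002], [0.992, 0.124, -0.0], [-0.001, 0.002, -1.0]]
ft_force: [-33.9, -10.3, 131.9]
finger_gap: -0.002
```

Call:
{"api": "step_arm", "payload": {"commands": [[0, 0, 0, 0, 0, 1, 1]]}}

```text
time_s: 3.6
position: [0.5464, 0.1862, 0.1389]
tcp_rot: [[-0.124, 0.992, 0.002], [0.992, 0.124, -0.001], [-0.001, 0.002, -1.0]]
ft_force: [-2.6, -2.1, 4.6]
finger_gap: 0.001
```

Run:
```python
from h import *
s=sense();print(s["time_s"],s["position"],s["ft_force"],s["wrist_torque"])
```

```text
3.6 [0.54642964 0.18617483 0.13893412] [-2.64307792 -2.12205637  4.58817093] [-0.32553437  0.6377643  -0.02735593]
```

The force peaked at 132 N vertical on the cap bottoming out, above the 120 N limit, so I may have tripped it. From here I'll use small steps, with another gentle press to make sure the dwell counts.

Call:
{"api": "step_arm", "payload": {"commands": [[0, 0, 0, 0, 0, -1, 1]]}}

```text
time_s: 3.68
position: [0.5466, 0.1862, 0.1391]
tcp_rot: [[-0.124, 0.992, 0.004], [0.992, 0.124, -0.0], [-0.001, 0.004, -1.0]]
ft_force: [-0.4, -0.6, 4.4]
finger_gap: 0.0
```

Call:
{"api": "step_arm", "payload": {"commands": [[0, 0, 0, 0, 0, -1.5, 1]]}}

```text
time_s: 3.77
position: [0.5466, 0.1863, 0.1382]
tcp_rot: [[-0.124, 0.992, 0.004], [0.992, 0.124, -0.0], [-0.001, 0.004, -1.0]]
ft_force: [-1.4, -0.5, 7.1]
finger_gap: 0.0
```

Call:
{"api": "step_arm", "payload": {"commands": [[0, 0, 0, 0, 0, -0.7, 1]]}}

```text
time_s: 3.85
position: [0.5467, 0.1863, 0.1378]
tcp_rot: [[-0.125, 0.992, 0.005], [0.992, 0.125, -0.0], [-0.001, 0.005, -1.0]]
ft_force: [-4.9, -2.0, 15.6]
finger_gap: 0.001
```

Call:
{"api": "step_arm", "payload": {"commands": [[0, 0, 0, 0, 0, -0.3, 1]]}}

```text
time_s: 3.93
position: [0.5466, 0.1863, 0.1379]
tcp_rot: [[-0.125, 0.992, 0.005], [0.992, 0.125, -0.0], [-0.001, 0.005, -1.0]]
ft_force: [-5.0, -2.2, 11.0]
finger_gap: -0.002
```

Call:
{"api": "step_arm", "payload": {"commands": [[0, 0, 0, 0, 0, -0.2, 1], [0, 0, 0, 0, 0, 10, 1], [0, 0, 0, 0, 0, 30, 1], [0, 0, 0, 0, 0, 30, 1], [0, 0, 0, 0, 0, 30, 1], [0, 0, 0, 0, 0, 0, 1]]}}

```text
time_s: 4.43
position: [0.5451, 0.186, 0.2412]
tcp_rot: [[-0.125, 0.992, 0.002], [0.992, 0.125, -0.001], [-0.001, 0.002, -1.0]]
ft_force: [2.2, 0.4, -0.1]
finger_gap: 0.003
```

Run:
```python
from h import *
print(sense()["position"])
for n in ["scene","side","wrist"]: c,s=snap(n,n+"3")
a=cv2.imread("pics/scene3.png")[130:230,190:320];b=cv2.imread("pics/side3.png")[130:230,210:340]
cv2.imwrite("pics/c3a.png",cv2.resize(a,None,fx=5,fy=5,interpolation=cv2.INTER_CUBIC))
cv2.imwrite("pics/c3b.png",cv2.resize(b,None,fx=5,fy=5,interpolation=cv2.INTER_CUBIC))
```

```text
[0.54507089 0.18600887 0.2411655 ]
```

View pics/c3a.png

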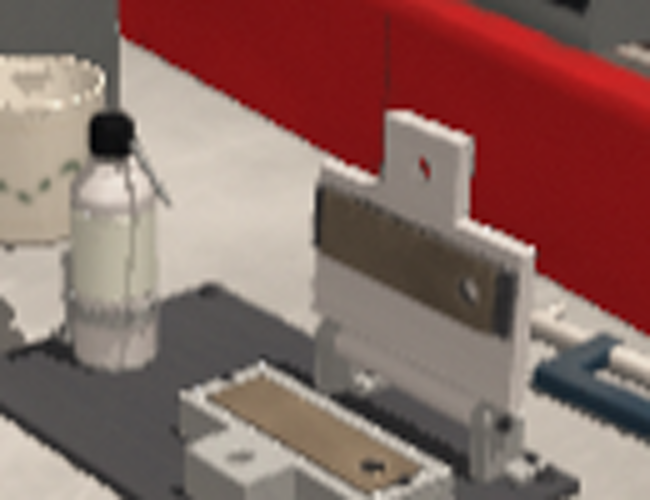

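View pics/c3b.png

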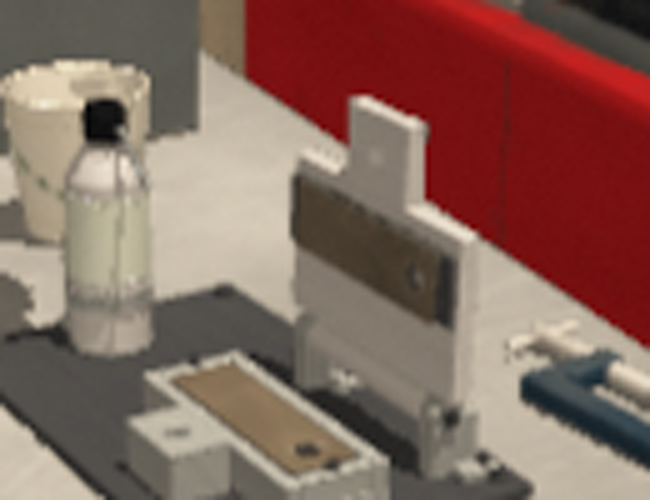

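View pics/wrist3.png

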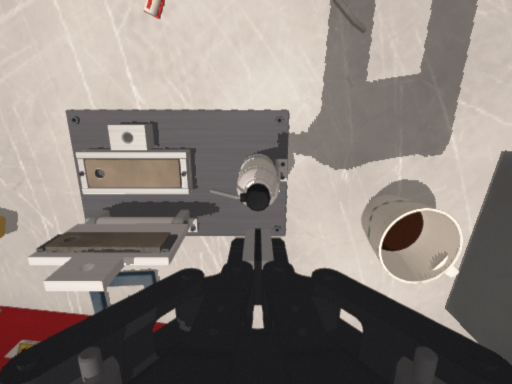

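Run:
```python
from h import *
c,s=load("wrist3");im=np.array(c["pixels"])
cv2.imwrite("pics/w3z.png",cv2.resize(im[100:300,20:300],None,fx=2.8,fy=2.8,interpolation=cv2.INTER_CUBIC))
a,sa=load("scene3");b,sb=load("side3")
for p,q in [((388,112),(353,98)),((472,137),(424,121))]:
    print(tri([ray(a,sa,*zp(*p,190,130)),ray(b,sb,*zp(*q,210,130))]))
```

```text
[0.63482374 0.06985472 0.16853605]
[0.64622524 0.01941229 0.17049841]
```

View pics/w3z.png

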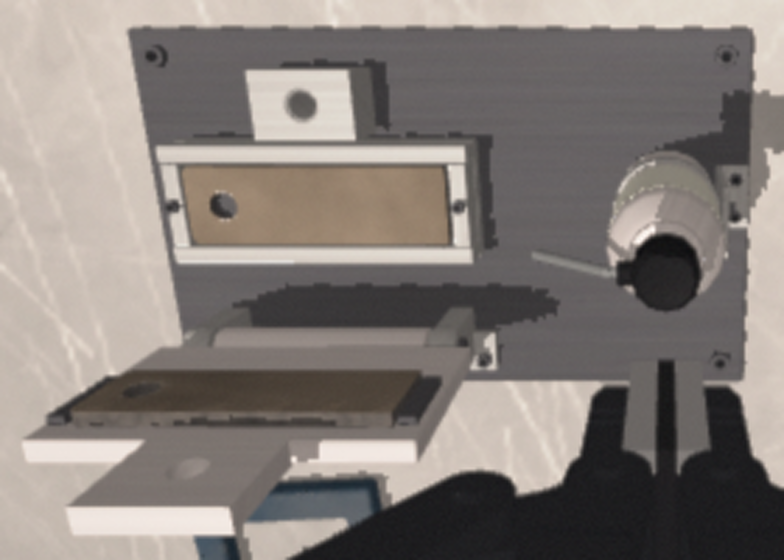

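Run:
```python
from h import *
c,s=load("wrist3")
f=lambda x,y,z:onz(c,s,*zp(x,y,20,100,2.8),z)
C=[(131,31),(752,30),(742,379)];W=[f(*p,.008)[:2] for p in C]
th,t,r=fit2(np.array([[-78,-88],[-78,198],[97,198]])/1000,W);print(np.degrees(th),t,r*1000)
N=[(157,147),(464,147),(472,263),(178,263)];Wn=[f(*p,.031)[:2] for p in N]
print("nest c",np.mean(Wn,0)); 
print("yaw nest",np.degrees(np.arctan2(*(Wn[1]-Wn[0])[::-1]))-90,np.degrees(np.arctan2(*(Wn[2]-Wn[3])[::-1]))-90)
print("boss",f(301,105,.034),"cap",f(667,268,.142))
for p in [(70,508),(240,509),(70,532),(230,535)]: print(f(*p,.170))
```

```text
7.355279460121851 [0.56889697 0.02994842] [[ 0.74085114  3.94523315]
 [ 1.53243326 -1.60874162]
 [-2.27328439 -2.33649153]]
nest c [0.56796823 0.03052095]
yaw nest 7.2698325262611405 7.289493482418536
boss [0.52327682 0.02437317 0.034     ] cap [0.54389925 0.18593101 0.142     ]
[0.63383274 0.01507817 0.17      ]
[0.62759607 0.06622913 0.17      ]
[0.64239316 0.01439162 0.17      ]
[0.63720186 0.0629852  0.17      ]
```

Run:
```python
from h import *
c,s=load("scene0")
for p in [(225,0),(395,110),(620,255),(790,335)]: print(onz(c,s,*zp(*p,175,140),0)[:2])
for p in [(225,93),(512,250)]:  # top edge guess
    print([onz(c,s,*p,z) for z in (.08,.12)])
```

```text
[0.82230856 0.62630165]
[0.80869644 0.37512285]
[0.79563297 0.1254392 ]
[0.81110276 0.00252311]
[array([1.06340381, 0.99175353, 0.08      ]), array([0.9729231 , 0.83887957, 0.12      ])]
[array([ 0.87016478, -0.41118049,  0.08      ]), array([ 0.79755894, -0.43428119,  0.12      ])]
```

Call:
{"api": "step_arm", "payload": {"commands": [[0, 0, 0, 21, -24, 0, 1], [0, 0, 0, 21, -24, 0, 1], [0, 0, 0, 21, -24, 0, 1], [0, 0, 0, 21, -24, 0, 1], [0, 0, 0, 21, -24, 0, 1], [0, 0, 0, 18, -18, 0, 1], [0, 0, 0, 0, 0, 0, 1], [0, 0, 0, 0, 0, 0, 1]]}}

```text
time_s: 5.25
position: [0.6643, 0.0405, 0.2242]
tcp_rot: [[-0.128, 0.992, -0.021], [0.992, 0.128, -0.004], [-0.001, -0.021, -1.0]]
ft_force: [0.2, 0.5, -0.5]
finger_gap: 0.003
```

Call:
{"api": "step_arm", "payload": {"commands": [[0, -1.2, 0, 8, 2, 0, 1], [0, 0, 0, 0, 0, -20, 1], [0, 0, 0, 0, 0, -30, 1], [0, 0, 0, 0, 0, -20, 1], [0, 0, 0, 0, 0, 0, 1]]}}

```text
time_s: 5.67
position: [0.6716, 0.0456, 0.1496]
tcp_rot: [[-0.129, 0.992, 0.004], [0.992, 0.129, -0.003], [-0.004, 0.003, -1.0]]
ft_force: [-1.7, -0.7, -2.0]
finger_gap: -0.002
```

Run:
```python
from h import *
print(sense()["position"])
for n in ["scene","side"]: c,s=snap(n,n+"4")
a=cv2.imread("pics/scene4.png")[90:230,190:340];b=cv2.imread("pics/side4.png")[90:230,210:360]
cv2.imwrite("pics/c4.png",np.hstack([cv2.resize(x,None,fx=2.6,fy=2.6,interpolation=cv2.INTER_CUBIC) for x in (a,b)]))
```

```text
[0.67156567 0.04557552 0.14961043]
```

View pics/c4.png

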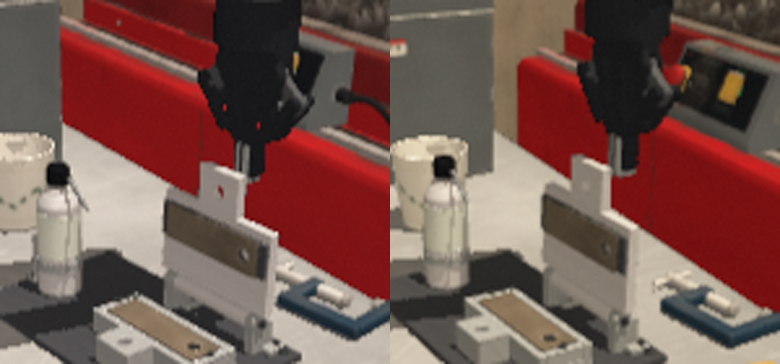

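Call:
{"api": "step_arm", "payload": {"commands": [[0, 0, 0, 0, 0, -10, 1], [0, 0, 0, -12, -2, 0, 1], [0, 0, 0, -12, -2, 0, 1], [0, 0, 0, -12, -1, 0, 1], [0, 0, 0, -12, -2, -1, 1], [0, 0, 0, -12, -1, -2, 1]]}}

```text
time_s: 6.27
position: [0.6187, 0.0397, 0.1459]
tcp_rot: [[-0.132, 0.991, 0.023], [0.991, 0.132, -0.003], [-0.006, 0.023, -1.0]]
ft_force: [1.6, -0.9, -1.0]
finger_gap: 0.003
```

Call:
{"api": "step_arm", "payload": {"commands": [[0, 1.2, 0, -12, -1, -10, 1], [0, 0, 0, -12, -2, -10, 1], [0, 0, 0, -10, -1, -9, 1], [0, 0, 0, -10, -1, -9, 1], [0, 0, 0, 0, 0, 0, 1]]}}

```text
time_s: 6.68
position: [0.5739, 0.0354, 0.1096]
tcp_rot: [[-0.133, 0.991, 0.008], [0.991, 0.133, -0.002], [-0.003, 0.007, -1.0]]
ft_force: [-0.6, 0.1, -0.1]
finger_gap: -0.002
```

Run:
```python
from h import *
s=sense();p=s["position"]-np.array([.568,.030,0]);print(np.array([[.992,.127,0],[-.127,.992,0],[0,0,1]])@p, s["ft_force"])
for n in ["scene","side"]: c,s=snap(n,n+"5")
a=cv2.imread("pics/scene5.png")[90:230,190:340];b=cv2.imread("pics/side5.png")[90:230,210:360]
cv2.imwrite("pics/c5.png",np.hstack([cv2.resize(x,None,fx=2.6,fy=2.6,interpolation=cv2.INTER_CUBIC) for x in (a,b)]))
```

```text
[0.00651207 0.00457429 0.10964147] [-0.62317174  0.07192237 -0.09716628]
```

View pics/c5.png

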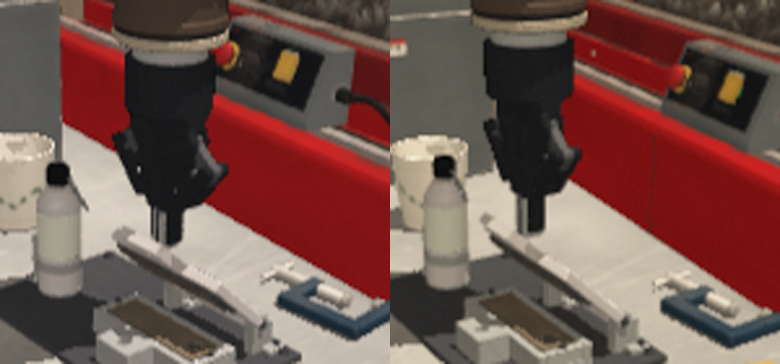

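Call:
{"api": "step_arm", "payload": {"commands": [[0, 0, 0, -8, -1, -10, 1], [0, 0, 0, -7, -2, -10, 1], [0, 0, 0, -5, -1, -10, 1], [0, 0, 0, -4, -1, -8, 1], [0, 0, 0, -2, 0, -6, 1], [0, 0, 0, 0, 0, 0, 1]]}}

```text
time_s: 7.28
position: [0.5579, 0.031, 0.0694]
tcp_rot: [[-0.133, 0.991, 0.021], [0.991, 0.133, -0.002], [-0.005, 0.02, -1.0]]
ft_force: [-0.3, 0.4, -0.4]
finger_gap: -0.003
```

Call:
{"api": "step_arm", "payload": {"commands": [[0, 1.1, 0, -6, 0, -4, 1], [0, 0, 0, -4, 0, -4, 1], [0, 0, 0, 0, 0, -4, 1]]}}

```text
time_s: 7.53
position: [0.5494, 0.0312, 0.0579]
tcp_rot: [[-0.133, 0.991, 0.002], [0.991, 0.133, -0.002], [-0.002, 0.002, -1.0]]
ft_force: [-0.2, 0.2, 1.0]
finger_gap: -0.002
```

Call:
{"api": "step_arm", "payload": {"commands": [[0, 0, 0, 0, 0, -3, 1], [0, 0, 0, 0, 0, 0, 1]]}}

```text
time_s: 7.7
position: [0.5492, 0.0312, 0.0541]
tcp_rot: [[-0.133, 0.991, 0.002], [0.991, 0.133, -0.002], [-0.002, 0.001, -1.0]]
ft_force: [-0.1, -0.7, -0.9]
finger_gap: -0.003
```

Call:
{"api": "step_arm", "payload": {"commands": [[0, 0, 0, 0, 0, -2.5, 1], [0, 0, 0, 0, 0, 0, 1]]}}

```text
time_s: 7.87
position: [0.5493, 0.0313, 0.0513]
tcp_rot: [[-0.133, 0.991, 0.002], [0.991, 0.133, -0.002], [-0.002, 0.001, -1.0]]
ft_force: [-0.3, -0.3, 0.3]
finger_gap: -0.005
```

Call:
{"api": "step_arm", "payload": {"commands": [[0, 0, 0, 0, 0, -1.5, 1], [0, 0, 0, 0, 0, 0, 1]]}}

```text
time_s: 8.03
position: [0.5495, 0.0313, 0.0498]
tcp_rot: [[-0.133, 0.991, 0.002], [0.991, 0.133, -0.002], [-0.002, 0.002, -1.0]]
ft_force: [-1.9, 0.1, -0.3]
finger_gap: -0.0
```

Call:
{"api": "step_arm", "payload": {"commands": [[0, 0, 0, 0, 0, -1, 1], [0, 0, 0, 0, 0, 0, 1]]}}

```text
time_s: 8.2
position: [0.5496, 0.0313, 0.049]
tcp_rot: [[-0.133, 0.991, 0.002], [0.991, 0.133, -0.002], [-0.002, 0.002, -1.0]]
ft_force: [-0.3, -0.5, 1.3]
finger_gap: 0.003
```

Call:
{"api": "step_arm", "payload": {"commands": [[0, 0, 0, 0, 0, -1.2, 1], [0, 0, 0, 0, 0, 0, 1]]}}

```text
time_s: 8.37
position: [0.5495, 0.0312, 0.0481]
tcp_rot: [[-0.133, 0.991, 0.002], [0.991, 0.133, -0.002], [-0.002, 0.002, -1.0]]
ft_force: [-0.5, 0.5, 1.4]
finger_gap: 0.001
```

Run:
```python
from h import *
print(sense()["position"],sense()["ft_force"])
for n in ["scene","side"]: c,s=snap(n,n+"6")
a=cv2.imread("pics/scene6.png")[130:260,190:340];b=cv2.imread("pics/side6.png")[130:260,200:350]
cv2.imwrite("pics/c6.png",np.vstack([cv2.resize(x,None,fx=2.3,fy=2.3,interpolation=cv2.INTER_CUBIC) for x in (a,b)]))
```

```text
[0.54946824 0.03124757 0.04809569] [-0.48550202  0.47486245  1.43017885]
```

View pics/c6.png

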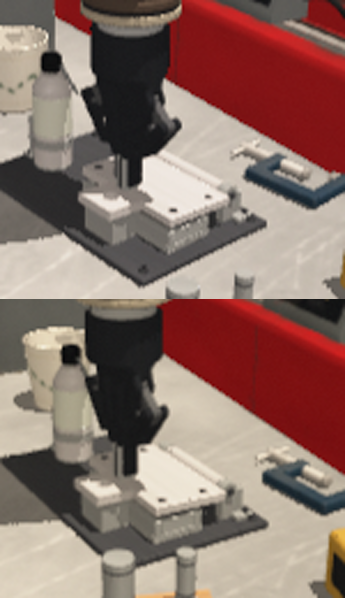

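Call:
{"api": "step_arm", "payload": {"commands": [[0, 0, 0, 0, 0, 20, 1], [0, 0, 0, 0, 0, 35, 1], [0, 0, -4, -6, -15, 35, 1], [0, 0, -4, -8, -24, 35, 1], [0, 0, -4, -8, -24, 35, 0.5], [0, 0, -4, -8, -24, 20, 0.5], [0, 0, -4, -8, -24, 15, 0.5], [0, 0, -2, -8, -24, 0, 0.5], [0, 0, 0, -8, -24, 0, 0.5], [0, 0, 0, -8, -24, 0, 0.5], [0, 0, 0, -8, -24, 0, 0.5], [0, 0, 0, 0, -15, 0, 0.5]]}}

```text
time_s: 9.47
position: [0.4753, -0.1959, 0.2508]
tcp_rot: [[0.261, 0.965, 0.006], [0.965, -0.261, -0.003], [-0.001, 0.006, -1.0]]
ft_force: [1.2, -0.5, -0.0]
finger_gap: 0.497
```

Call:
{"api": "step_arm", "payload": {"commands": [[0, 0, 0, 0, 0, 0, 0.5], [0, 0, 0, 0, 0, 0, 0.5]]}}

```text
time_s: 9.63
position: [0.4748, -0.1989, 0.2509]
tcp_rot: [[0.265, 0.964, 0.007], [0.964, -0.265, -0.004], [-0.002, 0.007, -1.0]]
ft_force: [0.2, 0.2, 0.6]
finger_gap: 0.498
```

Run:
```python
from h import *
c,s=snap("wrist","w7"); print(s["position"],s["finger_gap"])
```

```text
[ 0.47480777 -0.19894018  0.25091429] 0.4983354212061912
```

View pics/w7.png

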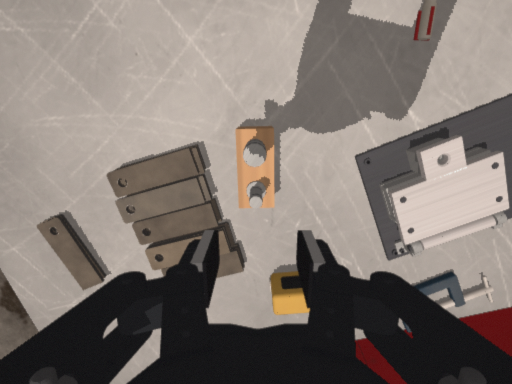

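Run:
```python
from h import *
c,s=load("w7");im=np.array(c["pixels"])
cv2.imwrite("pics/w7z.png",cv2.resize(im[120:220,220:300],None,fx=6,fy=6,interpolation=cv2.INTER_CUBIC))
cv2.imwrite("pics/w7j.png",cv2.resize(im[90:260,350:512],None,fx=4,fy=3.5,interpolation=cv2.INTER_CUBIC))
```

```text
(no output)
```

View pics/w7z.png

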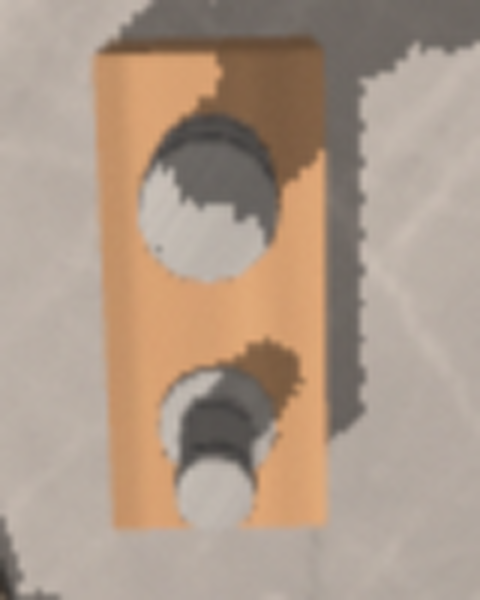

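View pics/w7j.png

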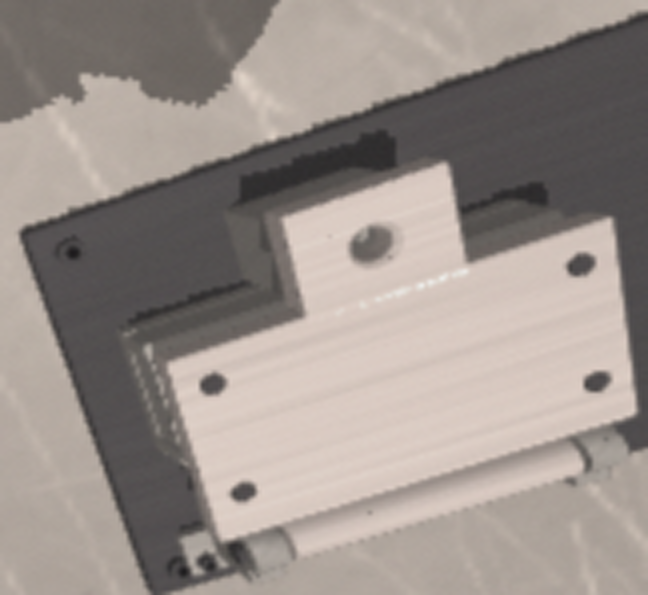

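Run:
```python
from h import *
c,s=load("w7")
g=lambda x,y,z:onz(c,s,(x+.5)/6-.5+220,(y+.5)/6-.5+120,z)
print("thin top",g(215,491,.1),"thick top",g(209,232,.1),"collar",g(218,422,.055))
q=lambda x,y,z:onz(c,s,(x+.5)/4-.5+350,(y+.5)/3.5-.5+90,z)
print("leafhole",q(375,244,.049),q(375,244,.051))
```

```text
thin top [ 0.49899557 -0.20771148  0.1       ] thick top [ 0.45301798 -0.19612909  0.1       ] collar [ 0.49898976 -0.20748914  0.055     ]
leafhole [0.52344711 0.02375291 0.049     ] [0.52276127 0.02256721 0.051     ]
```

Call:
{"api": "step_arm", "payload": {"commands": [[0, 0.3, 0, 12, -5, 0, 0.5], [0, 0, 0, 12, -4, -10, 0.5], [0, 0, 0, 0, 0, -30, 0.5], [0, 0, 0, 0, 0, -30, 0.5], [0, 0, 0, 0, 0, -20, 0.5], [0, 0, 0, 0, 0, 0, 0.5]]}}

```text
time_s: 10.18
position: [0.5025, -0.2027, 0.1594]
tcp_rot: [[0.26, 0.966, 0.006], [0.966, -0.26, -0.005], [-0.003, 0.007, -1.0]]
ft_force: [-1.0, 0.7, -0.2]
finger_gap: 0.507
```

Run:
```python
from h import *
s=sense();print(s["position"],np.round(s["tcp_rot"],3).tolist())
c,s=snap("wrist","w8")
```

```text
[ 0.50254718 -0.2026606   0.15936092] [[0.26, 0.966, 0.006], [0.966, -0.26, -0.005], [-0.003, 0.007, -1.0]]
```

View pics/w8.png

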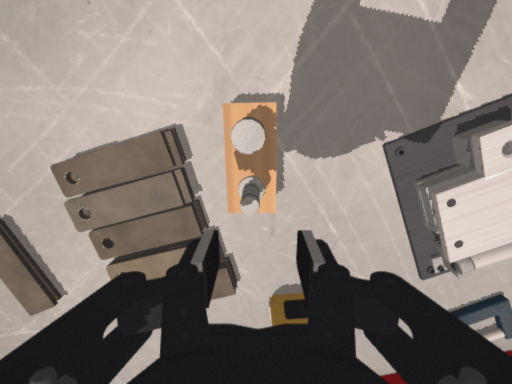

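Run:
```python
from h import *
c,s=load("w8")
for p in [(250,203),(250,206)]: print(onz(c,s,*p,.1))
print(proj(c,s,[.499,-.2077,.1]),proj(c,s,[.499,-.2077,.055]))
```

```text
[ 0.4976413  -0.20687367  0.1       ]
[ 0.49993595 -0.20750638  0.1       ]
[249.4202368  204.92506682] [250.95776237 188.60375476]
```

Call:
{"api": "step_arm", "payload": {"commands": [[0, 0.3, 0, -3.5, -5, 0, 0.5], [0, 0, 0, 0, 0, -20, 0.5], [0, 0, 0, 0, 0, -25, 0.5], [0, 0, 0, 0, 0, -20, 0.5], [0, 0, 0, 0, 0, -10, 0.5], [0, 0, 0, 0, 0, 0, 0.5]]}}

```text
time_s: 10.73
position: [0.5045, -0.2092, 0.0926]
tcp_rot: [[0.256, 0.967, 0.011], [0.967, -0.256, -0.01], [-0.007, 0.013, -1.0]]
ft_force: [-0.4, 0.0, 0.2]
finger_gap: 0.501
```

Call:
{"api": "step_arm", "payload": {"commands": [[0.6, 0.6, 0, -5, 1.5, 0, 0.5], [0, 0, 0, 0, 0, 0, 0.5], [0, 0, 0, 0, 0, -12, 0.5], [0, 0, 0, 0, 0, -12, 0.5], [0, 0, 0, 0, 0, -5, 0.5], [0, 0, 0, 0, 0, 0, 0.5]]}}

```text
time_s: 11.23
position: [0.502, -0.2092, 0.067]
tcp_rot: [[0.256, 0.967, 0.006], [0.967, -0.256, -0.002], [-0.0, 0.006, -1.0]]
ft_force: [-0.7, -0.0, -0.4]
finger_gap: 0.499
```

Call:
{"api": "step_arm", "payload": {"commands": [[0.1, 0.3, 0, -3, 1.5, -4, 0.5], [0, 0, 0, 0, 0, 0, 0.5]]}}

```text
time_s: 11.4
position: [0.4984, -0.2074, 0.0623]
tcp_rot: [[0.256, 0.967, -0.0], [0.967, -0.256, 0.0], [0.0, -0.001, -1.0]]
ft_force: [-0.1, 0.7, -0.1]
finger_gap: 0.5
```

Run:
```python
from h import *
s=sense();print(s["position"],np.round(s["tcp_rot"],3).tolist())
for n in ["scene","side","wrist"]: c,s=snap(n,n+"9")
a=cv2.imread("pics/scene9.png")[180:310,220:340];b=cv2.imread("pics/side9.png")[180:310,210:330];w=cv2.imread("pics/wrist9.png")[130:300,180:330]
cv2.imwrite("pics/c9.png",np.hstack([cv2.resize(x,(266,288),interpolation=cv2.INTER_CUBIC) for x in (a,b,w)]))
```

```text
[ 0.49844577 -0.20741067  0.06226163] [[0.256, 0.967, -0.0], [0.967, -0.256, 0.0], [0.0, -0.001, -1.0]]
```

View pics/c9.png

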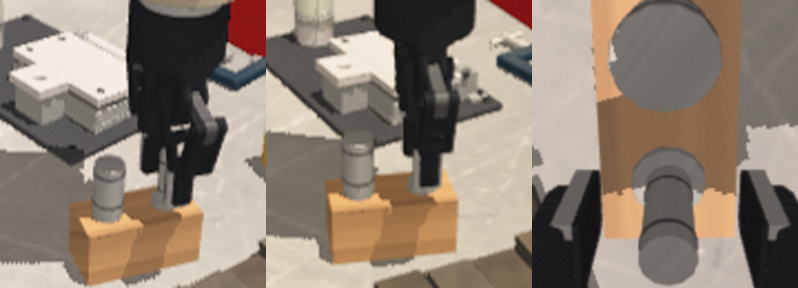

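The thin pin stands centred between the jaws and the thick pin is clear.

Call:
{"api": "step_arm", "payload": {"commands": [[0, 0, 0, 0, 0, 0, 1], [0, 0, 0, 0, 0, 0, 1], [0, 0, 0, 0, 0, 0, 1], [0, 0, 0, 0, 0, 0, 1], [0, 0, 0, 0, 0, 0, 1], [0, 0, 0, 0, 0, 0, 1]], "newtons": 90}}

```text
time_s: 12.05
position: [0.5001, -0.2082, 0.0642]
tcp_rot: [[0.256, 0.967, 0.003], [0.967, -0.256, -0.001], [-0.0, 0.003, -1.0]]
ft_force: [-0.3, -0.5, -1.6]
finger_gap: 0.144
```

Call:
{"api": "step_arm", "payload": {"commands": [[0, 0, 0, 0, 0, 15, 1], [0, 0, 0, 0, 0, 20, 1], [0, 0, 0, 0, 0, 25, 1], [0, 0, 0, 0, 0, 25, 1], [0, 0, 0, 0, 0, 20, 1], [0, 0, 0, 0, 0, 0, 1]]}}

```text
time_s: 12.55
position: [0.498, -0.2072, 0.1717]
tcp_rot: [[0.256, 0.967, -0.002], [0.967, -0.256, 0.001], [0.0, -0.002, -1.0]]
ft_force: [1.5, -0.4, -0.2]
finger_gap: 0.142
```

Run:
```python
from h import *
s=sense();print(s["position"],np.round(s["tcp_rot"],3).tolist(),s["finger_gap"])
for n in ["scene","side","wrist"]: c,s=snap(n,n+"10")
a=cv2.imread("pics/scene10.png")[150:280,230:350];b=cv2.imread("pics/side10.png")[150:280,220:340];w=cv2.imread("pics/wrist10.png")[130:300,180:330]
cv2.imwrite("pics/c10.png",np.hstack([cv2.resize(x,(266,288),interpolation=cv2.INTER_CUBIC) for x in (a,b,w)]))
```

```text
[ 0.49799869 -0.20721596  0.17171458] [[0.256, 0.967, -0.002], [0.967, -0.256, 0.001], [0.0, -0.002, -1.0]] 0.14239846737942932
```

View pics/c10.png

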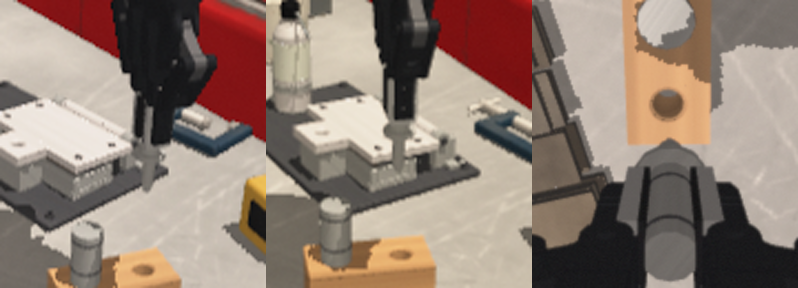

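Pin held upright; the thin pin's hole is empty and the thick pin is in place. Next I'll check where the nose is relative to the tool.

Run:
```python
from h import *
for n in ["scene","side","wrist"]:
    c,s=load(n+"10"); p=s["position"]; tip=p+np.array([0,0,-.0462]); u=proj(c,s,tip); print(n,u)
    im=np.array(c["pixels"]); x,y=int(u[0]),int(u[1]); cr=cv2.resize(im[y-25:y+25,x-25:x+25],None,fx=5,fy=5,interpolation=cv2.INTER_CUBIC)
    v=((u-[x-25,y-25])+.5)*5-.5; cv2.drawMarker(cr,(int(v[0]),int(v[1])),(0,0,255),cv2.MARKER_CROSS,10,1); cv2.imwrite("pics/t_"+n+".png",cr); print(x-25,y-25)
cv2.imwrite("pics/t10.png",np.hstack([cv2.imread("pics/t_%s.png"%n) for n in ["scene","side","wrist"]]))
```

```text
scene [295.97659498 236.56419623]
270 211
side [278.75946319 227.9976051 ]
253 202
wrist [256.7844598  214.53825218]
231 189
```

View pics/t10.png

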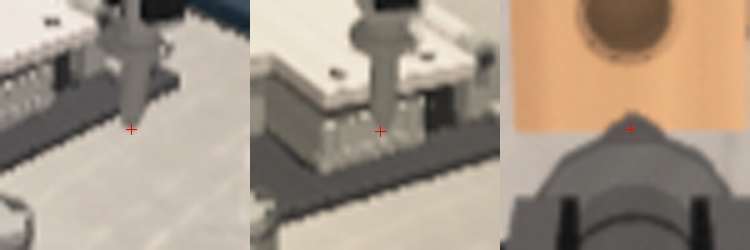

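Call:
{"api": "step_arm", "payload": {"commands": [[0, 0, 0, 3, 28, 0, 1], [0, 0, 0, 3, 28, 0, 1], [0, 0, 0, 3, 28, 0, 1], [0, 0, 0, 3, 28, 0, 1], [0, 0, 0, 3, 28, 0, 1], [0, 0, 0, 3, 28, 0, 1], [0, 0, 0, 4, 28, 0, 1], [0, 0, 0, 4, 25, 0, 1], [0, 0, 0, 0, 0, 0, 1], [0, 0, 0, 0, 0, 0, 1]]}}

```text
time_s: 13.53
position: [0.5149, 0.0244, 0.1547]
tcp_rot: [[0.26, 0.965, -0.025], [0.966, -0.26, 0.005], [-0.001, -0.025, -1.0]]
ft_force: [0.4, -0.6, -0.9]
finger_gap: 0.142
```

Call:
{"api": "step_arm", "payload": {"commands": [[-0.3, -1.4, 0, 9, -1, 0, 1], [0, 0, 0, 0, 0, -10, 1], [0, 0, 0, 0, 0, -10, 1], [0, 0, 0, 0, 0, 0, 1], [0, 0, 0, 0, 0, 0, 1]]}}

```text
time_s: 13.95
position: [0.5206, 0.0214, 0.1288]
tcp_rot: [[0.26, 0.966, -0.008], [0.966, -0.26, -0.0], [-0.002, -0.008, -1.0]]
ft_force: [-0.1, -0.5, -1.2]
finger_gap: 0.142
```

```bash
cat > tip.py <<'E'
from h import *
import sys
k=sys.argv[1]
s=sense();print(np.round(s["position"],4),np.round(s["tcp_rot"],3)[:,2],np.round(s["ft_force"],1))
T=[]
for n in ["scene","side","wrist"]:
    c,s=snap(n,n+k); R=np.array(s["tcp_rot"]);p=s["position"]
    tip=p+R@np.array([0,0,.0462]); u=proj(c,s,tip); im=np.array(c["pixels"]);x,y=int(u[0]),int(u[1])
    cr=cv2.resize(im[y-25:y+25,x-25:x+25],None,fx=5,fy=5,interpolation=cv2.INTER_CUBIC)
    h=proj(c,s,[.5231,.024,.050])
    for q,col in ((u,(0,0,255)),(h,(0,255,0))):
        v=((q-[x-25,y-25])+.5)*5-.5; cv2.drawMarker(cr,(int(v[0]),int(v[1])),col,cv2.MARKER_CROSS,10,1)
    print(n,x-25,y-25);T.append(cr)
cv2.imwrite("pics/t"+k+".png",np.hstack(T))
E
python3 tip.py 11
```

```text
[0.5206 0.0214 0.1288] [-0.008 -0.    -1.   ] [-0.1 -0.5 -1.2]
scene 212 178
side 218 172
wrist 231 189
```

View pics/t11.png

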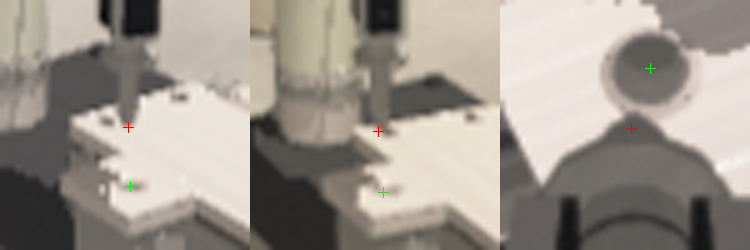

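Run:
```python
from h import *
c,s=load("wrist11");p=s["position"];R=np.array(s["tcp_rot"])
f=lambda x,y,z:onz(c,s,*zp(x,y,231,189),z)
tip=f(130,111,p[2]-.0462);print("tip-wrist",tip,"tip-nom",p+R@[0,0,.0462]);print("hole",f(152,69,.050),f(152,69,.0505))
a,sa=load("scene11");b,sb=load("side11")
print("tip stereo",tri([ray(a,sa,*zp(129,122,212,178)),ray(b,sb,*zp(380,125,218-50,172))]))
print("hole scene",onz(a,sa,*zp(125,185,212,178),.05),"side",onz(b,sb,*zp(130,188,218,172),.05))
```

```text
tip-wrist [0.51800825 0.02202634 0.08308404] tip-nom [0.52055404 0.02151749 0.0830852 ]
hole [0.52315774 0.02421025 0.05      ] [0.52300106 0.02424666 0.0505    ]
tip stereo [0.52154379 0.02310924 0.0845287 ]
hole scene [0.5216953  0.02632507 0.05      ] side [0.52337714 0.02920442 0.05      ]
```

Call:
{"api": "step_arm", "payload": {"commands": [[0, -0.4, 0, 4.5, 2.2, 0, 1], [0, 0, 0, 0, 0, -8, 1], [0, 0, 0, 0, 0, 0, 1], [0, 0, 0, 0, 0, 0, 1]]}}

```text
time_s: 14.43
position: [0.5271, 0.0237, 0.122]
tcp_rot: [[0.261, 0.965, 0.004], [0.965, -0.261, -0.0], [0.001, 0.004, -1.0]]
ft_force: [0.9, -0.2, 0.9]
finger_gap: 0.143
```

```bash
python3 tip.py 12
```

```text
[0.5271 0.0237 0.122 ] [ 0.004 -0.    -1.   ] [ 0.9 -0.2  0.9]
scene 214 179
side 220 174
wrist 231 189
```

View pics/t12.png

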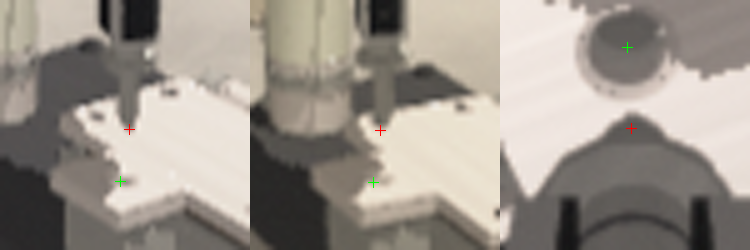

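Run:
```python
from h import *
c,s=load("wrist12");p=s["position"];R=np.array(s["tcp_rot"])
f=lambda x,y,z:onz(c,s,*zp(x,y,231,189),z)
print("tip-wrist",f(130,112,p[2]-.0462),"nom",p+R@[0,0,.0462]);print("hole",f(128,48,.050))
```

```text
tip-wrist [0.52458984 0.02414683 0.07578027] nom [0.52701733 0.02366952 0.07578051]
hole [0.52320838 0.02412151 0.05      ]
```

Call:
{"api": "step_arm", "payload": {"commands": [[0, 0.2, 0, -1.7, 0, 0, 1], [0, 0, 0, 0, 0, -6, 1], [0, 0, 0, 0, 0, -6, 1], [0, 0, 0, 0, 0, 0, 1], [0, 0, 0, 0, 0, 0, 1]]}}

```text
time_s: 15.0
position: [0.525, 0.0237, 0.1091]
tcp_rot: [[0.26, 0.965, -0.0], [0.965, -0.26, -0.0], [-0.0, -0.0, -1.0]]
ft_force: [-0.3, -0.3, -0.2]
finger_gap: 0.145
```

```bash
python3 tip.py 13
```

```text
[0.525  0.0237 0.1091] [-0. -0. -1.] [-0.3 -0.3 -0.2]
scene 213 184
side 219 179
wrist 231 189
```

View pics/t13.png

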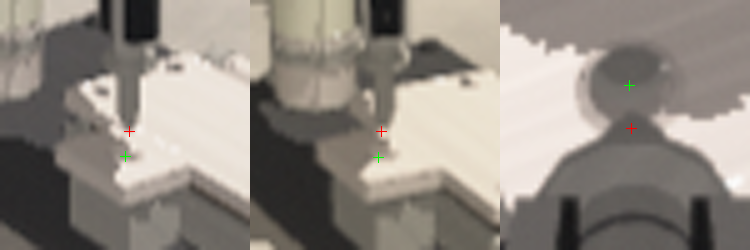

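Call:
{"api": "step_arm", "payload": {"commands": [[0, 0, 0, 0, 0, -6, 1], [0, 0, 0, 0, 0, -4, 1], [0, 0, 0, 0, 0, 0, 1]]}}

```text
time_s: 15.4
position: [0.5256, 0.0237, 0.0989]
tcp_rot: [[0.261, 0.965, 0.001], [0.965, -0.261, -0.0], [0.0, 0.001, -1.0]]
ft_force: [-0.8, -0.1, -1.4]
finger_gap: 0.145
```

Call:
{"api": "step_arm", "payload": {"commands": [[0, 0, 0, 0, 0, -3, 1], [0, 0, 0, 0, 0, 0, 1]]}}

```text
time_s: 15.57
position: [0.5255, 0.0237, 0.0953]
tcp_rot: [[0.261, 0.965, 0.001], [0.965, -0.261, -0.0], [0.0, 0.001, -1.0]]
ft_force: [-1.3, 0.0, -1.0]
finger_gap: 0.149
```

```bash
python3 tip.py 14
```

```text
[0.5255 0.0237 0.0953] [ 0.001 -0.    -1.   ] [-1.3  0.  -1. ]
scene 213 189
side 220 185
wrist 231 189
```

View pics/t14.png

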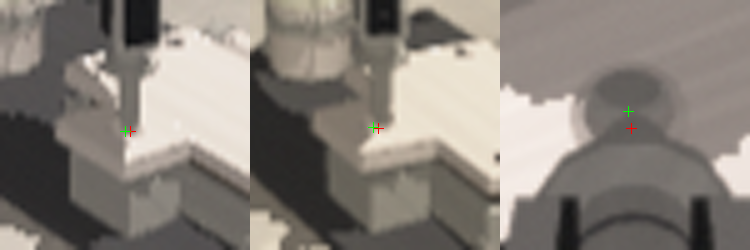

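Call:
{"api": "step_arm", "payload": {"commands": [[0, 0, 0, -0.7, 0, -3, 1], [0, 0, 0, 0, 0, 0, 1]]}}

```text
time_s: 15.88
position: [0.5252, 0.0237, 0.0929]
tcp_rot: [[0.26, 0.965, 0.002], [0.965, -0.26, -0.0], [0.0, 0.002, -1.0]]
ft_force: [-0.1, 0.1, 0.1]
finger_gap: 0.138
```

Call:
{"api": "step_arm", "payload": {"commands": [[0, 0, 0, 0, 0, -3, 1], [0, 0, 0, 0, 0, 0, 1]]}}

```text
time_s: 16.05
position: [0.5253, 0.0237, 0.0898]
tcp_rot: [[0.261, 0.965, 0.003], [0.965, -0.261, -0.0], [0.001, 0.003, -1.0]]
ft_force: [0.2, -0.2, -0.7]
finger_gap: 0.149
```

Call:
{"api": "step_arm", "payload": {"commands": [[0, 0, 0, 0, 0, -3, 1], [0, 0, 0, 0, 0, 0, 1]]}}

```text
time_s: 16.22
position: [0.525, 0.0237, 0.0864]
tcp_rot: [[0.26, 0.965, 0.002], [0.965, -0.26, -0.0], [0.0, 0.002, -1.0]]
ft_force: [0.2, -0.7, -0.4]
finger_gap: 0.144
```

Call:
{"api": "step_arm", "payload": {"commands": [[0, 0, 0, 0, 0, -3, 1], [0, 0, 0, 0, 0, 0, 1]]}}

```text
time_s: 16.38
position: [0.5247, 0.0237, 0.083]
tcp_rot: [[0.261, 0.965, 0.002], [0.965, -0.261, -0.0], [0.0, 0.002, -1.0]]
ft_force: [-0.5, -0.1, -0.7]
finger_gap: 0.142
```

Call:
{"api": "step_arm", "payload": {"commands": [[0, 0, 0, 0, 0, -3, 1], [0, 0, 0, 0, 0, 0, 1]]}}

```text
time_s: 16.55
position: [0.5246, 0.0237, 0.0796]
tcp_rot: [[0.26, 0.965, 0.001], [0.965, -0.26, -0.0], [0.0, 0.001, -1.0]]
ft_force: [-1.2, -0.7, -1.2]
finger_gap: 0.145
```

Call:
{"api": "step_arm", "payload": {"commands": [[0, 0, 0, 0, 0, -3, 1], [0, 0, 0, 0, 0, 0, 1]]}}

```text
time_s: 16.72
position: [0.5245, 0.0237, 0.0762]
tcp_rot: [[0.26, 0.965, 0.001], [0.965, -0.26, -0.0], [0.0, 0.001, -1.0]]
ft_force: [-0.5, -0.9, -1.5]
finger_gap: 0.145
```

Call:
{"api": "step_arm", "payload": {"commands": [[0, 0, 0, 0, 0, -3, 1], [0, 0, 0, 0, 0, 0, 1]]}}

```text
time_s: 16.88
position: [0.5245, 0.0237, 0.0728]
tcp_rot: [[0.261, 0.965, 0.001], [0.965, -0.261, -0.0], [0.0, 0.001, -1.0]]
ft_force: [-0.8, 0.2, -0.5]
finger_gap: 0.142
```

Call:
{"api": "step_arm", "payload": {"commands": [[0, 0, 0, 0, 0, -3, 1], [0, 0, 0, 0, 0, 0, 1]]}}

```text
time_s: 17.05
position: [0.5242, 0.0237, 0.0695]
tcp_rot: [[0.26, 0.965, 0.001], [0.965, -0.26, -0.0], [-0.0, 0.001, -1.0]]
ft_force: [-0.4, -0.8, -0.1]
finger_gap: 0.146
```

Call:
{"api": "step_arm", "payload": {"commands": [[0, 0, 0, 0, 0, -2, 1], [0, 0, 0, 0, 0, 0, 1]]}}

```text
time_s: 17.22
position: [0.5242, 0.0237, 0.0672]
tcp_rot: [[0.26, 0.965, 0.0], [0.965, -0.26, -0.0], [-0.0, 0.0, -1.0]]
ft_force: [-0.7, -0.1, -1.8]
finger_gap: 0.142
```

Call:
{"api": "step_arm", "payload": {"commands": [[0, 0, 0, 0, 0, -2, 1], [0, 0, 0, 0, 0, 0, 1]]}}

```text
time_s: 17.38
position: [0.5242, 0.0237, 0.065]
tcp_rot: [[0.26, 0.965, 0.0], [0.965, -0.26, -0.0], [-0.0, 0.001, -1.0]]
ft_force: [-1.9, -0.4, -1.2]
finger_gap: 0.146
```

Call:
{"api": "step_arm", "payload": {"commands": [[0, 0, 0, 0, 0, -1.5, 1], [0, 0, 0, 0, 0, 0, 1]]}}

```text
time_s: 17.55
position: [0.5242, 0.0237, 0.0635]
tcp_rot: [[0.26, 0.965, 0.0], [0.965, -0.26, -0.0], [-0.0, 0.0, -1.0]]
ft_force: [-1.6, 0.3, -0.1]
finger_gap: 0.145
```

Call:
{"api": "step_arm", "payload": {"commands": [[0, 0, 0, 0, 0, -1.5, 1], [0, 0, 0, 0, 0, 0, 1]]}}

```text
time_s: 17.72
position: [0.5242, 0.0236, 0.0621]
tcp_rot: [[0.26, 0.965, 0.0], [0.965, -0.26, -0.0], [-0.0, 0.001, -1.0]]
ft_force: [-1.4, -0.2, 1.6]
finger_gap: 0.145
```

Call:
{"api": "step_arm", "payload": {"commands": [[0, 0, 0, 0, 0, -1.5, 1], [0, 0, 0, 0, 0, 0, 1]]}}

```text
time_s: 17.88
position: [0.5241, 0.0236, 0.0608]
tcp_rot: [[0.26, 0.966, 0.0], [0.966, -0.26, -0.0], [-0.0, 0.001, -1.0]]
ft_force: [-1.7, -0.7, 2.5]
finger_gap: 0.146
```

Collar contact has begun, so I'm going down in 1 mm steps.

Call:
{"api": "step_arm", "payload": {"commands": [[0, 0, 0, 0, 0, -1, 1], [0, 0, 0, 0, 0, 0, 1]]}}

```text
time_s: 18.05
position: [0.5241, 0.0236, 0.0599]
tcp_rot: [[0.26, 0.965, 0.001], [0.965, -0.26, -0.0], [-0.0, 0.001, -1.0]]
ft_force: [-2.3, -0.8, 2.5]
finger_gap: 0.14
```

Call:
{"api": "step_arm", "payload": {"commands": [[0, 0, 0, 0, 0, -1, 1], [0, 0, 0, 0, 0, 0, 1]]}}

```text
time_s: 18.22
position: [0.5241, 0.0236, 0.0591]
tcp_rot: [[0.26, 0.966, 0.001], [0.966, -0.26, -0.0], [-0.0, 0.001, -1.0]]
ft_force: [-3.1, 0.3, 3.7]
finger_gap: 0.148
```

Call:
{"api": "step_arm", "payload": {"commands": [[0, 0, 0, 0, 0, -1, 1], [0, 0, 0, 0, 0, 0, 1]]}}

```text
time_s: 18.38
position: [0.524, 0.0236, 0.0583]
tcp_rot: [[0.26, 0.966, 0.001], [0.966, -0.26, -0.0], [-0.0, 0.001, -1.0]]
ft_force: [-2.2, -0.9, 4.6]
finger_gap: 0.144
```

Call:
{"api": "step_arm", "payload": {"commands": [[0, 0, 0, 0, 0, -1, 1], [0, 0, 0, 0, 0, 0, 1]]}}

```text
time_s: 18.55
position: [0.524, 0.0236, 0.0579]
tcp_rot: [[0.26, 0.966, 0.001], [0.966, -0.26, -0.0], [-0.0, 0.001, -1.0]]
ft_force: [-3.4, -1.0, 6.5]
finger_gap: 0.141
```

Call:
{"api": "step_arm", "payload": {"commands": [[0, 0, 0, 0, 0, -1, 1], [0, 0, 0, 0, 0, 0, 1]]}}

```text
time_s: 18.72
position: [0.5241, 0.0236, 0.058]
tcp_rot: [[0.26, 0.966, 0.002], [0.966, -0.26, -0.0], [0.0, 0.002, -1.0]]
ft_force: [-3.4, 0.5, 5.3]
finger_gap: 0.145
```

Call:
{"api": "step_arm", "payload": {"commands": [[0, 0, 0, 0, 0, -1, 1], [0, 0, 0, 0, 0, 0, 1]]}}

```text
time_s: 18.88
position: [0.5241, 0.0236, 0.058]
tcp_rot: [[0.26, 0.966, 0.002], [0.966, -0.26, -0.0], [0.0, 0.002, -1.0]]
ft_force: [-3.5, -1.1, 5.0]
finger_gap: 0.141
```

Call:
{"api": "step_arm", "payload": {"commands": [[0, 0, 0, 0, 0, -2, 1]]}}

```text
time_s: 18.97
position: [0.5244, 0.0236, 0.0573]
tcp_rot: [[0.26, 0.966, 0.003], [0.966, -0.26, -0.0], [0.0, 0.003, -1.0]]
ft_force: [-17.6, -0.6, 79.3]
finger_gap: 0.142
```

Call:
{"api": "step_arm", "payload": {"commands": [[0, 0, 0, 0, 0, -2, 1]]}}

```text
time_s: 19.05
position: [0.5244, 0.0236, 0.0573]
tcp_rot: [[0.26, 0.966, 0.004], [0.966, -0.26, -0.0], [0.001, 0.004, -1.0]]
ft_force: [-21.1, -1.2, 75.1]
finger_gap: 0.15
```

Call:
{"api": "step_arm", "payload": {"commands": [[0, 0.1, 0, -0.3, 0, -0.8, 1]]}}

```text
time_s: 19.13
position: [0.5241, 0.0236, 0.0578]
tcp_rot: [[0.26, 0.966, 0.003], [0.966, -0.26, -0.0], [0.0, 0.003, -1.0]]
ft_force: [-4.3, 0.4, 6.3]
finger_gap: 0.146
```

Call:
{"api": "step_arm", "payload": {"commands": [[0, 0.1, 0, -0.2, 0, -0.8, 1]]}}

```text
time_s: 19.22
position: [0.5241, 0.0236, 0.0579]
tcp_rot: [[0.26, 0.966, 0.002], [0.966, -0.26, -0.0], [0.0, 0.002, -1.0]]
ft_force: [-3.3, -0.3, 6.8]
finger_gap: 0.148
```

Call:
{"api": "step_arm", "payload": {"commands": [[0, 0, 0, 0, 0, -1.4, 1]]}}

```text
time_s: 19.3
position: [0.5242, 0.0236, 0.0575]
tcp_rot: [[0.26, 0.966, 0.003], [0.966, -0.26, -0.0], [0.0, 0.003, -1.0]]
ft_force: [-11.7, -0.5, 46.0]
finger_gap: 0.142
```

Call:
{"api": "step_arm", "payload": {"commands": [[0, 0.1, 0, -0.1, 0, -0.8, 1]]}}

```text
time_s: 19.38
position: [0.5242, 0.0236, 0.0577]
tcp_rot: [[0.26, 0.966, 0.001], [0.966, -0.26, -0.0], [-0.0, 0.002, -1.0]]
ft_force: [-7.5, -0.4, 20.3]
finger_gap: 0.146
```

```bash
python3 tip.py 15
python3 - <<'E'
from h import *
for i in range(6):
    s=sense();print(s["time_s"],np.round(s["ft_force"],1),np.round(s["position"],4)); camera("side")
for n in ["scene","side","wrist"]: snap(n,n+"16")
a=cv2.imread("pics/scene16.png")[150:270,190:320];b=cv2.imread("pics/side16.png")[150:270,190:320]
cv2.imwrite("pics/c16.png",np.hstack([cv2.resize(x,(390,360),interpolation=cv2.INTER_CUBIC) for x in (a,b)]))
E
```

```text
[0.5242 0.0236 0.0577] [ 0.001 -0.    -1.   ] [-7.5 -0.4 20.3]
scene 212 204
side 220 199
wrist 231 189
19.5333 [-8.2  0.2 26.3] [0.5242 0.0236 0.0576]
19.5833 [-8.2  0.1 27.3] [0.5242 0.0236 0.0576]
19.6333 [-9.  -0.4 27. ] [0.5242 0.0236 0.0577]
19.6833 [-8.  -0.7 25.4] [0.5242 0.0236 0.0577]
19.7333 [-8.  -0.2 25.8] [0.5242 0.0236 0.0577]
19.7833 [-7.9 -0.8 26.4] [0.5242 0.0236 0.0576]
```

View pics/c16.png

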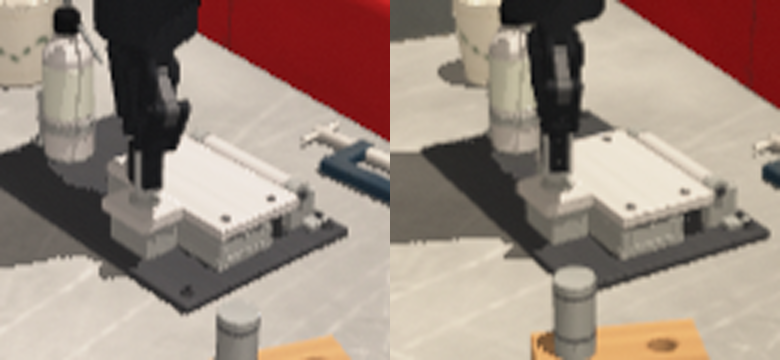

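View pics/wrist16.png

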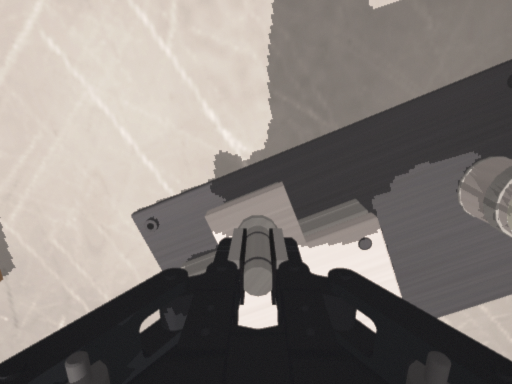

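The jig is at its hard stop with a steady push of about 26 N. TCP z is 57.7 mm against 58.2 mm predicted for fully shut. Handing in.

Run:
```python
from h import *
print(close_job()); s=sense(); print(s["time_s"],np.round(s["ft_force"],1),np.round(s["position"],4),s["finger_gap"])
```

```text
the job is handed in; nothing more can be done
None
the job is handed in; nothing more can be done
```

The sequence is done and handed in at about 19.8 s, but the run may count as failed because I overloaded the wrist once.

**What I did:**
1. Pressed the can's cap fully down with the leaf upright and let it spring back.
2. Folded the leaf down onto the lower strip.
3. Took the thin pin from its block and pushed it through the leaf into the base hole.
4. Pressed it down to the hard stop and left the arm gripping and pushing.

**Last checks that agreed:**
- **Push on the pin:** about 26 N downward and steady over the last readings, plus about 8 N sideways.
- **Jig shut:** the tool stopped at 57.7 mm height, against 58.2 mm predicted for a fully shut jig. The force rose steeply there, as at a hard stop.
- **Pin depth:** the nose works out at about 11.5 mm above the table, where the limit is 15.5 mm. This is inferred from the tool height.
- **Pin tilt:** the tool was tilted by less than 0.003 rad.
- **Pictures:** the collar sits on the leaf and the cap is up. The thick pin is untouched, and I never went near the tape measure.

**What failed or disagreed:**
- **Wrist force:** on the first cap press the sensor read 132 N vertically, about 137 N in total. That is over the 120 N limit. I got no failure message, but that limit may have ended the run. I then repeated the press gently at 7 to 16 N.
- **Pin press:** the push on the pin briefly peaked at about 79 N before I eased it off.
- **Spring force:** closing needed only about 5 to 7 N before the hard stop, less than the 12 N stated.
- **Nose position:** the camera views disagreed by 2 to 3 mm on where the nose was. I went by the wrist camera, and the pin went in with no noticeable side force.

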